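Switch off the egg cooker and hang the egg basket to drain

TASK

The eggs are done: first, with the basket still on its plate, turn the egg cooker's dial anticlockwise all the way home against its off stop. Then lift the wire egg basket by its wooden grip, hang it by its wire handle on the hook of the iron bracket, and let go so that it hangs there still, clear of the cooker. Keep the basket upright all along, and leave the egg timer, jars, crock lid, honey dipper and egg cup where they are.

Things in the scene. Friction and masses are not known exactly. Their poses are not given: they have to be found in the camera images.
- cooker: cream egg cooker, fixed, 170 mm wide (y), origin at sill height. Its -x side is the front: a panel slopes there at 25 degrees, from 70 mm high at x = -30 mm down to 30 mm at x = -115 mm, with the dial at x = -72.5 mm. Behind it a level deck 70 mm high, from x = -30 to +120 mm. A red square at the panel's uphill edge marks off, black ticks the heat settings
- plate (a point): centre of the cooker's round dark hot plate, 124 mm across, on its top face 74 mm above the sill, at the cooker's x = +55 mm; axes as the cooker. The basket starts standing on it
- dial (a joint): angle of the dial, rad: 0 at the solid off stop (fully anticlockwise seen onto the panel, pointer uphill at the red mark), growing clockwise to 4.4 at the other stop. Starts at 1.9 to 2.8. Steady friction about 0.07 N m; stays where left. A moment over 0.3 N m means the stop is reached; the pads give and slip, so the hand may have to turn up to 0.3 rad farther than the dial
- dial_grip (a point): grip point on the dial's axis, 32 mm out from the panel; turns with the dial: z points out of the panel along the axis (25 degrees from vertical, to the front), x along the grip bar to its white pointer end. Black bar 44 mm long, 12 mm thick, from 8 to 38 mm above the panel, over a steel skirt 48 mm across and 9 mm high. Close the fingers across the 12 mm
- basket: loose round wire egg basket, 94 mm across, 52 mm high, three brown eggs fixed in it (to 57 mm), 0.2 to 0.42 kg in all; origin at the centre of its underside. Bail handle of 6 mm wire over it in its y-z plane: 90 mm wide, sides upright to 118 mm, peak centreline at 145 mm; so its opening faces along the basket's x, both ways alike. A round wooden grip stands on the peak
- basket_grip (a point): middle of the upright wooden grip, to be held from above: 174 mm above the basket's underside, 29 mm above basket_loop; the grip is a cylinder of 24 mm diameter from 147 to 191 mm
- basket_loop (a point): centre of the wire at the peak of the bail, 145 mm above the basket's underside; this wire is what rests in the hook
- bracket: black cast-iron swing arm bracket, clamped rigidly; origin on the sill straight below the hook's valley; the hook points to its -x. Post 28 mm thick, 260 mm tall at x = +245 mm; from it an arm about 210 mm high leads to a flat tip plate (x = +50 to +160 mm, 70 mm wide, top at 216 mm) with the egg timer on it; the hook sticks out of the plate's front edge
- hook (a point): where the wire's centre rests in the hook: 207 mm above the sill, axes as the bracket. The hook is an 8 mm round bar along the bracket's x: flat valley from x = -10 to +18 mm, rising to a tip at x = -30 mm whose top is 18 mm above this point; open from above and from -x, with free space below
- timer: green enamel hourglass egg timer, 54 mm across, 88 mm tall, loose, standing on the bracket's tip plate at the bracket's x = +125 mm; origin at the centre of its underside; a bystander
- jar_a: hexagonal clear glass jar, 60 mm across flats, 105 mm tall with its round black plastic cap, loose, a bystander; origin at the centre of its underside
- jar_b: hexagonal clear glass jar, 60 mm across flats, 105 mm tall with its round black plastic cap, loose, a bystander; origin at the centre of its underside
- crock_lid: brown stoneware crock lid, 116 mm across, 44 mm high to its knob, loose, a bystander; origin at the centre of its underside
- dipper: wooden honey dipper on a small white rest, about 165 mm long along its x, 32 mm thick, loose, a bystander; origin on the sill under its middle
- egg_cup: blue egg cup, 48 mm across, 50 mm high, loose, a bystander; origin at the centre of its underside

How it is judged:
By the outcome, as a careful person would: the job done as asked, in the order asked, and still so for the second after the job is handed in, with the robot touching nothing.
It also fails if it takes over 72 s, if anything falls off the work surface, if the arm or the gripper's body presses on something with over 40 N, if the wrist force passes 120 N, or if a joint passes its speed limit or range.

ROBOT

A 6-joint arm with a two-finger parallel gripper is mounted at the origin on the work surface. World frame = base frame: x ahead of the robot, y to its left, z up, the work surface at z = 0. Lengths are in m, angles in rad, forces in N, time in s.
With the tool pointing down it reaches from about 0.3 to 0.775 m from the base axis. Payload 14.6 kg.
Tool frame: the origin (TCP) lies on the centre line of the jaws, within the pads' length; the fingertips stand 19 mm ahead of it and the grasp point (between the pads) is the TCP; z points along the fingers, y is the direction in which the jaws open and shut (so a half turn about z gives the same grasp; the last joint's range is limited). The gripper opens to 94 mm and grips with 3 to 60 N. Pads are 16 mm wide; open, the fingers measure 119 mm over their backs; the gripper's body (75 mm by 177 mm) begins 78 mm behind the grasp point.
Start: joints at [-1.359, 0.3, 1.521, -0, 1.321, -0.067], TCP at [0.151, -0.529, 0.224] pointing down, gripper open.
Joint ranges: [-3.03, 3.03], [-0.79, 2.21], [0.23, 2.52], [-1.04, 4.18], [0, 3.07], [-2.55, 2.55]. Speed limits (rad/s): [2.22, 2.22, 2.57, 3.14, 3.14, 3.14].

INTERFACE

Orientations are given as [roll, pitch, yaw] about the fixed x, y, z axes, in that order (R = Rz(yaw) Ry(pitch) Rx(roll)).
In Python, from station import ctrl gives the robot as it stands. The module is installed in compiled form; this text tells all that it offers.
- The arm moves only by the shell command python3 -m creep 'ROWS' [FORCE]. ROWS is a JSON object of lists of equal length, an entry for each row: "translation": the shift along the world's x, y, z in mm, a list of three; "yaw": the turn about the world's z in rad; "gripper": the closure in counts, from 0 (fully open) to 255 (shut). A call has 1 to 5 rows; each row is the pose to reach, as a shift and turn from the pose measured when the call began; what a row does not reach only later rows make up. A row lasts 1/12 s, in which the tool goes at most 41.7 mm and 7.16 degrees, less where a joint would pass 70% of its speed; a pose out of reach is approached as far as the arm can. A call with a gripper value outside its range is refused whole. The fingers move at their own pace and stop on an object; FORCE is the grip in N (left out, the last holds). Time passes only in rows, so rows that repeat a pose let the fingers close. It gives the time, the measured TCP pose, the force and the opening at its end, in the units of the state.
- ctrl.get_obs(): the state, without advancing time (a new reading comes with each control period).
- ctrl.camera(name): name is "scene" or "side" or "wrist"; returns a dict with "pixels" (480x640x3 uint8, red, green, blue), "depth" (480x640 float32, m along the optical axis (not along the pixel's ray), 0 where there is no reading), "fx", "fy", "cx", "cy" (pixels), "R" (3x3) and "t" (3): a world point X has camera coordinates R X + t; the wrist camera has in their place "tool_from_camera" (4x4, takes a point from camera to tool coordinates, whose origin is the TCP and whose axes are the flange's). Camera axes: x right, y down, z forward; pixel columns grow to the right and rows downward; lengths in m; the calibration is good to about 2 mm. A picture is of the moment at which its call begins: read the wrist's pose just before it.
- ctrl.hand_in(): hands the job in, once; it reports no verdict.
The state is a dict: "time_s": time; "qpos": joint angles; "joint_vel": joint speeds; "tau": joint torques, N m; "ee_pos": TCP position; "eef_rot": TCP orientation; "force": force on the tool from outside, world axes, zero at the start; "moment": the same for the moment, N m; "grip_width": finger opening in m.
Only numpy, scipy, OpenCV 4.12 (cv2) and the standard library are available. Lean on these libraries where they do the work, as an engineer would, in place of code of your own. Each camera call takes 0.05 s, during which the arm holds its last target. There are 200 camera calls.

## Working session

There is one attempt and no reset: what is moved stays moved. The work goes in short steps, Python scripts to look and compute and a shell command to move; the robot and the scene stay as the last step left them, time stands still between calls to the robot, and variables do not carry over. Pictures are saved under pics/ and viewed, about 8 in all and at most 12, crops included, and the job is handed in when it is done.

```bash
mkdir -p pics
cat > h.py <<'E'
import numpy as np, cv2
from station import ctrl
from scipy.spatial.transform import Rotation as Ro
def cam(n):
    o=ctrl.get_obs(); c=ctrl.camera(n)
    if n=="wrist":
        T=np.eye(4); T[:3,:3]=Ro.from_euler('xyz',o['eef_rot']).as_matrix(); T[:3,3]=o['ee_pos']
        M=T@np.array(c['tool_from_camera'])
    else:
        M=np.eye(4); R=np.array(c['R']); M[:3,:3]=R.T; M[:3,3]=-R.T@np.array(c['t'])
    c['M']=M; return c
def cloud(c):
    v,u=np.mgrid[:480,:640]; d=c['depth']
    P=np.stack([(u-c['cx'])/c['fx']*d,(v-c['cy'])/c['fy']*d,d],-1)
    return P@c['M'][:3,:3].T+c['M'][:3,3]
def ray(c,u,v,z):
    d=c['M'][:3,:3]@np.array([(u-c['cx'])/c['fx'],(v-c['cy'])/c['fy'],1]); o=c['M'][:3,3]
    return o+d*(z-o[2])/d[2]
def save(c,n): cv2.imwrite('pics/'+n+'.png',c['pixels'][:,:,::-1])
E
python3 - <<'E'
from h import *
import pickle
cs={}
for n in("scene","side","wrist"):
    c=cam(n); cs[n]=c; print(n,c['M'].round(3).tolist(),c['fx'])
pickle.dump(cs,open('c0.pkl','wb'))
im=np.hstack([cs['scene']['pixels'],cs['side']['pixels']])
cv2.imwrite('pics/a.png',cs['scene']['pixels'][:,:,::-1]);cv2.imwrite('pics/b.png',cs['side']['pixels'][:,:,::-1])
print(ctrl.get_obs())
E
```

```text
scene [[-0.78, 0.457, -0.429, 1.287], [0.626, 0.588, -0.513, 0.797], [0.018, -0.668, -0.744, 1.297], [0.0, 0.0, 0.0, 1.0]] 537.8851988689527
side [[-0.807, -0.404, 0.43, 0.119], [-0.59, 0.545, -0.595, 0.671], [0.006, -0.734, -0.679, 0.928], [0.0, 0.0, 0.0, 1.0]] 464.44270635105147
wrist [[0.276, -0.934, -0.227, 0.217], [-0.961, -0.268, -0.065, -0.511], [-0.001, 0.236, -0.972, 0.385], [0.0, 0.0, 0.0, 1.0]] 420.7295240993071
{'time_s': 0.15, 'qpos': array([-1.35858038e+00,  3.00323971e-01,  1.52143723e+00, -2.80340687e-05,
        1.32071140e+00, -6.65822692e-02]), 'joint_vel': array([-1.45103835e-03, -1.65145398e-04, -4.43226751e-03,  1.40307292e-04,
        1.43618694e-03,  1.92808709e-05]), 'tau': array([-8.42177069e-04, -5.31960511e+01, -3.52819633e+01,  7.07759243e-02,
        2.36187974e-02, -8.00317866e-05]), 'ee_pos': array([ 0.15132072, -0.52857942,  0.22402789]), 'eef_rot': array([-3.14071284e+00, -3.14504025e-05,  2.78805155e-01]), 'force': array([ 0.40077928, -0.13349193, -0.55736897]), 'moment': array([-0.00482852, -0.02711247, -0.02064458]), 'grip_width': 0.09403583514196977}
```

View pics/a.png

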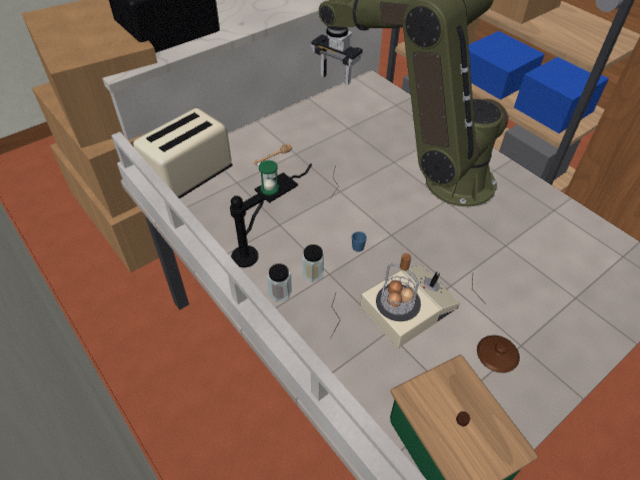

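View pics/b.png

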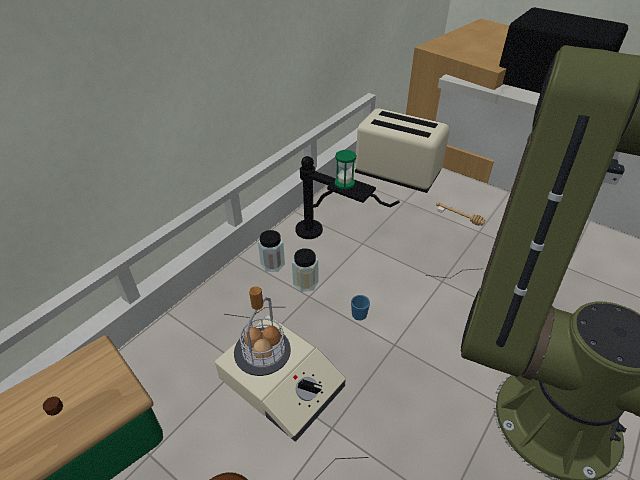

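Scene view: dial at (433,283), wooden grip (405,262), hook tip (310,168), timer (269,180). Side view: dial (310,385), red mark (296,377), grip (257,298), hook (397,203). Next I measure positions.

Run:
```python
from h import *
import pickle
cs=pickle.load(open('c0.pkl','rb'))
for n in("scene","side"):
    c=cs[n]; W=cloud(c); px=c['pixels'].astype(int); hsv=cv2.cvtColor(c['pixels'],cv2.COLOR_RGB2HSV).astype(int)
    v,u=np.mgrid[:480,:640]
    def box(a,b,c_,d): return (u>=a)&(u<=b)&(v>=c_)&(v<=d)&(c['depth']>0)
    H,S,V=hsv[...,0],hsv[...,1],hsv[...,2]
    g=box(*((395,415,250,275) if n=="scene" else (245,268,282,312)))&(S>120)&(H<22)
    p=W[g]; print(n,'grip',g.sum(),np.median(p,0).round(4),p.min(0).round(4),p.max(0).round(4), u[g].mean(),v[g].mean())
    # deck
    bx=(350,470,260,350) if n=="scene" else (205,355,310,445)
    m=box(*bx)&(abs(W[...,2]-.070)<.004)&(V>120)&(S<80)
    m=cv2.morphologyEx(m.astype(np.uint8),cv2.MORPH_OPEN,np.ones((3,3)))>0
    q=W[m][:,:2].astype(np.float32); r=cv2.minAreaRect((q*1000)); print(' deck',m.sum(),r)
    m=box(*bx)&(W[...,2]>.028)&(W[...,2]<.0745)&(V>120)&(S<80)
    q=W[m][:,:2].astype(np.float32); r=cv2.minAreaRect((q*1000)); print(' cooker all',m.sum(),r)
    # plate dark
    m=box(*bx)&(abs(W[...,2]-.074)<.005)&(V<90)
    q=W[m][:,:2]; print(' plate',m.sum(),cv2.minEnclosingCircle((q*1000).astype(np.float32)))
    m=box(*bx)&(px[...,0]>150)&(px[...,1]<70)&(px[...,2]<70)
    if m.any(): print(' red',m.sum(),W[m].mean(0).round(4),u[m].mean(),v[m].mean())
    m=box(*bx)&(V<60)&(W[...,2]>.06)&(W[...,2]<.10); 
    # bracket
    bb=(225,325,155,270) if n=="scene" else (290,405,150,245)
    m=box(*bb)&(V<60)&(W[...,2]>.185)&(W[...,2]<.235)
    q=W[m]; print(' arm pts',m.sum()); 
    m2=m&(abs(W[...,2]-.216)<.004); q=(W[m2][:,:2]*1000).astype(np.float32); print(' tip plate',m2.sum(),cv2.minAreaRect(q))
    ub=u[m]; k=(u[m]>(298 if n=="scene" else 376)); print(' hook pts', W[m][k][::6].round(3).tolist())
    m=box(*bb)&(W[...,2]>.24)&(W[...,2]<.275)&(V<60); print(' post',np.median(W[m],0).round(3),m.sum())
    m=box(*bb)&(H>60)&(H<95)&(S>100)&(W[...,2]>.20); print(' timer',W[m].mean(0).round(3),W[m].max(0).round(3))
```

```text
scene grip 121 [0.584  0.269  0.2544] [0.5693 0.2569 0.2246] [0.5904 0.2783 0.2708] 404.8264462809917 261.40495867768595
 deck 577 ((563.7782592773438, 269.9426574707031), (170.57896423339844, 159.5386505126953), 87.46414184570312)
 cooker all 2568 ((526.721435546875, 273.16156005859375), (173.4188690185547, 238.65750122070312), 86.9865493774414)
 plate 381 ((535.9360961914062, 271.81964111328125), 104.98915100097656)
 arm pts 814
 tip plate 499 ((672.4900512695312, -185.31959533691406), (293.43463134765625, 72.14520263671875), 2.567981243133545)
 hook pts [[0.526, -0.195, 0.227], [0.53, -0.194, 0.218], [0.539, -0.198, 0.207], [0.556, -0.191, 0.21], [0.552, -0.191, 0.204], [0.573, -0.188, 0.205]]
 post [ 0.8   -0.17   0.254] 108
 timer [ 0.687 -0.181  0.272] [ 0.812 -0.151  0.312]
side grip 249 [0.5708 0.2689 0.2541] [0.5639 0.2524 0.2204] [0.5871 0.276  0.2694] 255.85542168674698 297.63453815261045
 deck 2243 ((560.6514892578125, 268.4549255371094), (169.2725830078125, 159.47727966308594), 86.63507843017578)
 cooker all 5783 ((524.8038330078125, 270.82745361328125), (170.78030395507812, 234.14468383789062), 86.7358169555664)
 plate 777 ((527.1314086914062, 269.58331298828125), 110.19979095458984)
 red 2 [0.4769 0.2717 0.0651] 296.5 377.5
 arm pts 1030
 tip plate 688 ((665.449462890625, -185.7580108642578), (289.5583190917969, 73.96050262451172), 8.693203926086426)
 hook pts [[0.581, -0.2, 0.21], [0.575, -0.196, 0.205], [0.522, -0.198, 0.224], [0.562, -0.199, 0.202], [0.516, -0.197, 0.224], [0.555, -0.199, 0.202], [0.522, -0.193, 0.221], [0.55, -0.195, 0.204], [0.531, -0.195, 0.212], [0.547, -0.194, 0.202], [0.531, -0.197, 0.208]]
 post [ 0.784 -0.174  0.253] 143
 timer [ 0.677 -0.183  0.265] [ 0.811 -0.152  0.307]
```

Run:
```python
from h import *
import pickle
cs=pickle.load(open('c0.pkl','rb'))
a=cs['side']['pixels'][340:440,250:360]; b=cs['side']['pixels'][145:245,295:405]
c=cs['scene']['pixels'][245:345,350:460]; d=cs['scene']['pixels'][150:250,225:335]
f=lambda x:cv2.resize(x,(396,288),interpolation=cv2.INTER_CUBIC)
im=np.vstack([np.hstack([f(a),f(b)]),np.hstack([f(c),f(d)])])
cv2.imwrite('pics/crops.png',im[:,:,::-1])
```

```text
(no output)
```

View pics/crops.png

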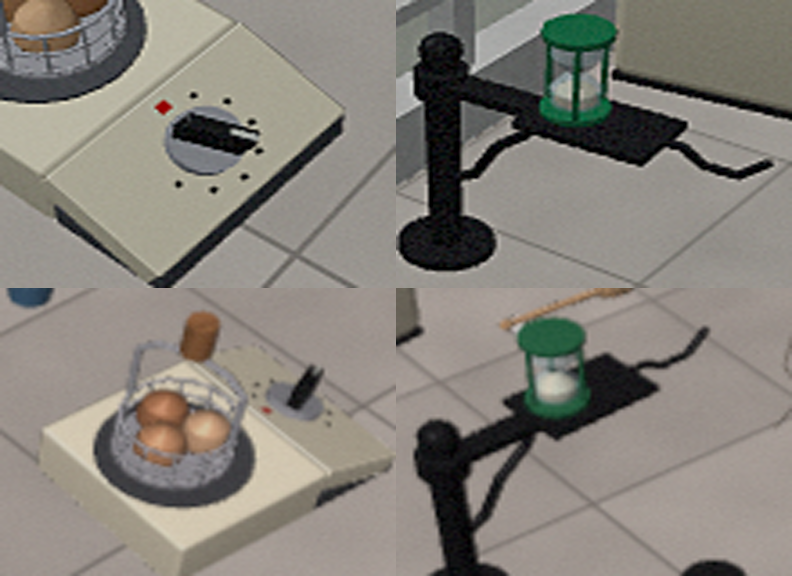

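```bash
python3 -m creep '{"translation":[[25,33,8],[50,66,16],[75,99,24],[100,132,32],[120,165,40]],"yaw":[0,0,0,0,0],"gripper":[0,0,0,0,0]}' 20
python3 -m creep '{"translation":[[10,38,0],[20,76,0],[30,114,0],[40,152,0],[50,190,0]],"yaw":[0.1,0.2,0.3,0.4,0.5],"gripper":[0,0,0,0,0]}'
python3 -m creep '{"translation":[[10,38,0],[20,76,0],[30,114,0],[40,152,0],[50,190,0]],"yaw":[0.1,0.2,0.3,0.3,0.3],"gripper":[60,60,60,60,60]}'
python3 -m creep '{"translation":[[10,38,0],[20,76,0],[30,114,0],[40,152,0],[50,190,0]],"yaw":[0,0,0,0,0],"gripper":[110,110,110,110,110]}'
```

```text
time_s: 0.57
ee_pos: [0.2721, -0.3619, 0.2641]
eef_rot: [-3.14, -0.0, 0.279]
force: [1.3, -0.5, 0.4]
grip_width: 0.0938
time_s: 0.98
ee_pos: [0.322, -0.1701, 0.2641]
eef_rot: [-3.141, -0.0, 0.783]
force: [1.4, 0.1, -0.2]
grip_width: 0.0938
time_s: 1.4
ee_pos: [0.3718, 0.022, 0.2643]
eef_rot: [-3.141, -0.0, 1.084]
force: [0.6, 0.8, 0.1]
grip_width: 0.0722
time_s: 1.82
ee_pos: [0.4217, 0.2142, 0.2642]
eef_rot: [-3.141, -0.0, 1.084]
force: [0.6, -0.9, 0.7]
grip_width: 0.0533
```

```bash
python3 -m creep '{"translation":[[0,15,0],[0,30,0],[0,30,0]],"yaw":[0,0,0],"gripper":[130,130,130]}'
python3 - <<'E'
from h import *
import pickle
c=cam('wrist'); pickle.dump(c,open('c1.pkl','wb')); save(c,'w1'); print(ctrl.get_obs()['ee_pos'],ctrl.get_obs()['grip_width'])
R=c['M'][:3,:3]; t=c['M'][:3,3]
for X in ([.437,.2767,.079],[.4506,.276,.05],[.578,.269,.248]):
    p=R.T@(np.array(X)-t); print(X,(c['fx']*p[0]/p[2]+c['cx']).round(),(c['fy']*p[1]/p[2]+c['cy']).round())
E
```

```text
time_s: 2.07
ee_pos: [0.4213, 0.2462, 0.2635]
eef_rot: [-3.14, 0.0, 1.087]
force: [-0.0, -0.7, -0.4]
grip_width: 0.0458
[0.42140498 0.24483713 0.26367472] 0.045878319234746126
[0.437, 0.2767, 0.079] 313.0 180.0
[0.4506, 0.276, 0.05] 328.0 170.0
[0.578, 0.269, 0.248] 639.0 71.0
```

View pics/w1.png

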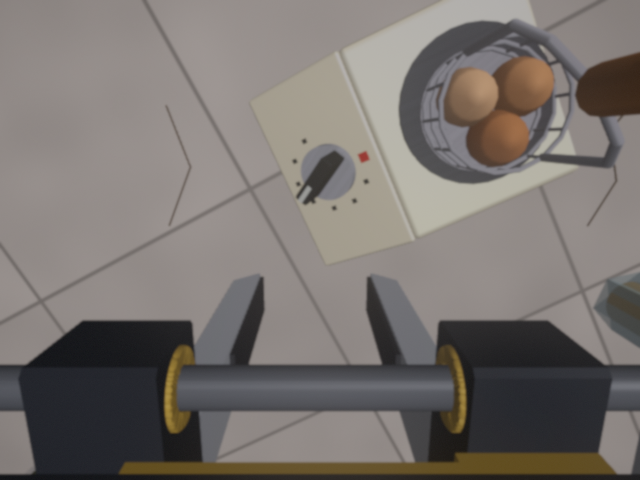

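Wrist view: dial skirt centred near (328,171), bar from (343,155) to white pointer end at (302,198), red mark at (363,157). I'll take bar-top points from depth.

Run:
```python
from h import *
import pickle
c=pickle.load(open('c1.pkl','rb')); W=cloud(c); V=c['pixels'].max(-1).astype(int)
o=np.array([.523,.272]); ph=-.055
ex=np.array([np.cos(ph),np.sin(ph)]); ey=np.array([-ex[1],ex[0]])
v,u=np.mgrid[:480,:640]
b=(u>285)&(u<360)&(v>140)&(v<215)&(c['depth']>0)
L=np.stack([(W[...,:2]-o)@ex,(W[...,:2]-o)@ey,W[...,2]],-1)
s,k=np.sin(np.radians(25)),np.cos(np.radians(25))
# panel coords: up=uphill, n=out ; origin (-.0725,0,.05)
q=L-np.array([-.0725,0,.05]); up=q[...,0]*k+q[...,2]*s; n=-q[...,0]*s+q[...,2]*k
for lo,hi in((.033,.044),(.025,.033),(.004,.014)):
    m=b&(n>lo)&(n<hi); P=np.stack([up[m],q[...,1][m]],-1)
    if m.sum()>5: print(lo,m.sum(),'n',np.median(n[m]).round(4),'c',P.mean(0).round(4),cv2.minAreaRect((P*1000).astype(np.float32)), 'uv',u[m].mean(),v[m].mean())
m=b&(n>.033)&(n<.044); P=np.stack([up[m],q[...,1][m]],-1); w=np.linalg.eigh(np.cov(P.T))[1][:,1]; print('bar dir',w, np.degrees(np.arctan2(-w[1],w[0])))
R=b&(c['pixels'][...,0]>150)&(c['pixels'][...,1]<80)
R=(c['pixels'][...,0]>130)&(c['pixels'][...,1]<60)&(u>340)&(u<390)&(v>130)&(v<180); print('red',up[R].mean(),q[...,1][R].mean(),n[R].mean())
d=(u>250)&(u<420)&(v>60)&(v<265)&(abs(n)<.004)&(V>110); print('panel n',np.median(n[d]),cv2.minAreaRect((W[d][:,:2]*1000).astype(np.float32)), np.percentile(q[...,1][d],[0.5,99.5]),np.percentile(up[d],[.5,99.5]))
```

```text
0.033 772 n 0.0379 c [ 0.003  -0.0004] ((1.4288320541381836, -0.8700008392333984), (43.95098114013672, 12.188909530639648), 29.52033233642578) uv 314.1269430051814 180.39507772020724
0.025 121 n 0.0292 c [0.0121 0.0013] ((5.825068950653076, -4.407613754272461), (42.890018463134766, 11.022795677185059), 45.602134704589844) uv 326.6280991735537 171.78512396694214
0.004 1503 n 0.0091 c [ 0.005 -0.001] ((1.8367862701416016, -0.43657684326171875), (46.729427337646484, 47.36542892456055), 22.964914321899414) uv 329.3865602129075 171.39986693280107
bar dir [-0.86755844 -0.49733525] 150.17614248074514
red 0.03558817276115475 -0.0009737141222969823 0.0011141456955386323
panel n -2.97077453718206e-05 ((422.3162841796875, 276.719970703125), (170.13772583007812, 170.07916259765625), 86.44220733642578) [-0.08410214  0.0827116 ] [-0.11615158  0.05758811]
```

```bash
python3 -m creep '{"translation":[[4,8,-10],[8,16,-20],[12,24,-35],[17,31,-50],[17,31,-60]],"yaw":[-0.116,-0.232,-0.348,-0.464,-0.579],"gripper":[130,130,130,130,130]}'
python3 -m creep '{"translation":[[0,0,-25],[0,0,-50],[0,0,-75],[0,0,-85],[0,0,-85]],"yaw":[0,0,0,0,0],"gripper":[130,130,130,130,130]}'
python3 - <<'E'
from h import *
o=ctrl.get_obs(); print(o['ee_pos'],o['eef_rot'],o['force'],o['moment'])
p=np.array([.4384,.2758,.086])-o['ee_pos']; print((p*1000).round(1), .508-o['eef_rot'][2])
E
```

```text
time_s: 2.53
ee_pos: [0.4387, 0.2753, 0.2023]
eef_rot: [-3.141, 0.002, 0.501]
force: [-0.1, -0.6, 0.0]
grip_width: 0.0461
time_s: 2.95
ee_pos: [0.438, 0.274, 0.1156]
eef_rot: [-3.141, 0.005, 0.5]
force: [-0.7, 1.0, 0.4]
grip_width: 0.0457
[0.43802657 0.27398288 0.11560085] [-3.14070152  0.00522704  0.49989974] [-0.68220527  0.97946069  0.37207455] [-0.03322748 -0.00541543  0.00199963]
[  0.4   1.8 -29.6] 0.008100259952412925
```

```bash
python3 -m creep '{"translation":[[0,2,-15],[0,2,-30],[0,2,-30]],"yaw":[0,0.01,0.01],"gripper":[130,130,130]}'
python3 -m creep '{"translation":[[0,0,0],[0,0,0],[0,0,0],[0,0,0],[0,0,0]],"yaw":[0,0,0,0,0],"gripper":[255,255,255,255,255]}' 40
python3 -c "
from h import *
o=ctrl.get_obs(); print(o['moment'],o['force'])"
```

```text
time_s: 3.2
ee_pos: [0.4377, 0.2753, 0.0849]
eef_rot: [-3.141, 0.007, 0.51]
force: [0.0, -0.8, -1.0]
grip_width: 0.0458
time_s: 3.62
ee_pos: [0.438, 0.2755, 0.0856]
eef_rot: [-3.141, 0.006, 0.51]
force: [-3.7, 5.2, 3.5]
grip_width: 0.0162
[1.18892575 0.71209399 0.01416342] [-3.69278914  5.23092251  3.49372855]
```

```bash
M='import h;o=h.ctrl.get_obs();print("M",o["moment"].round(2),"q6",o["qpos"][5].round(2))'
python3 -m creep '{"translation":[[0,0,0],[0,0,0],[0,0,0],[0,0,0],[0,0,0]],"yaw":[0.08,0.16,0.24,0.32,0.4],"gripper":[255,255,255,255,255]}'; python3 -c "$M"
python3 -m creep '{"translation":[[0,0,0],[0,0,0],[0,0,0],[0,0,0],[0,0,0]],"yaw":[0.08,0.16,0.24,0.32,0.4],"gripper":[255,255,255,255,255]}'; python3 -c "$M"
```

```text
time_s: 4.03
ee_pos: [0.438, 0.2747, 0.086]
eef_rot: [-3.142, 0.007, 0.914]
force: [-0.5, -7.1, 5.1]
grip_width: 0.016
M [-1.87 -0.34 -0.39] q6 1.15
time_s: 4.45
ee_pos: [0.4389, 0.2743, 0.0872]
eef_rot: [3.139, 0.007, 1.317]
force: [0.8, -6.6, 9.8]
grip_width: 0.0164
M [-1.58 -0.84 -0.3 ] q6 0.75
```

```bash
M='import h;o=h.ctrl.get_obs();print("M",o["moment"].round(2),"q6",o["qpos"][5].round(2))'
python3 -m creep '{"translation":[[0,0,0],[0,1,-1],[0,1,-1],[0,1,-1],[0,1,-1]],"yaw":[0.08,0.16,0.24,0.32,0.4],"gripper":[255,255,255,255,255]}'; python3 -c "$M"
python3 - <<'E'
from h import *
a=cam('wrist')['pixels'];b=cam('side')['pixels'][330:430,240:373]
im=np.vstack([cv2.resize(a,(400,300)),cv2.resize(b,(400,300))]); cv2.imwrite('pics/t1.png',im[:,:,::-1])
E
```

```text
time_s: 4.87
ee_pos: [0.4398, 0.2754, 0.0879]
eef_rot: [3.137, 0.007, 1.721]
force: [-2.6, -3.3, 14.0]
grip_width: 0.0167
M [-0.8 -0.1 -0.2] q6 0.35
```

View pics/t1.png

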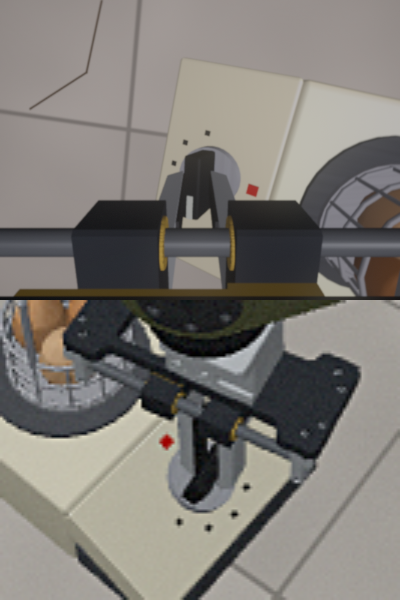

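The wrist view (200,180) and side view (205,470) show the bar between the pads, turned with the hand. Continuing.

```bash
M='import h;o=h.ctrl.get_obs();print("M",o["moment"].round(2),"q6",o["qpos"][5].round(2))'
python3 -m creep '{"translation":[[0,0,-1],[0,0,-2],[0,0,-2],[0,0,-2],[0,0,-2]],"yaw":[0.08,0.16,0.24,0.32,0.4],"gripper":[255,255,255,255,255]}'; python3 -c "$M"
python3 -m creep '{"translation":[[0,0,0],[0,0,-1],[0,0,-1],[0,0,-1],[0,0,-1]],"yaw":[0.08,0.16,0.24,0.32,0.4],"gripper":[255,255,255,255,255]}'; python3 -c "$M"
python3 -m creep '{"translation":[[0,0,0],[0,0,-1],[0,0,-1],[0,0,-1]],"yaw":[0.08,0.16,0.24,0.32],"gripper":[255,255,255,255]}'; python3 -c "$M"
```

```text
time_s: 5.38
ee_pos: [0.4401, 0.276, 0.0877]
eef_rot: [3.134, 0.007, 2.125]
force: [-8.1, -2.3, 17.2]
grip_width: 0.0156
M [-0.22  0.75 -0.05] q6 -0.06
time_s: 5.8
ee_pos: [0.4403, 0.2763, 0.0881]
eef_rot: [3.133, 0.007, 2.529]
force: [-6.3, -1.7, 12.0]
grip_width: 0.0139
M [-0.08  0.52  0.09] q6 -0.47
time_s: 6.13
ee_pos: [0.4405, 0.2766, 0.0882]
eef_rot: [3.132, 0.008, 2.853]
force: [-2.9, -1.9, 7.1]
grip_width: 0.0123
M [0.14 0.17 0.11] q6 -0.79
```

```bash
M='import h;o=h.ctrl.get_obs();print("M",o["moment"].round(2),"q6",o["qpos"][5].round(2))'
python3 -m creep '{"translation":[[0,0,0],[0,0,0],[0,0,0]],"yaw":[0.08,0.16,0.24],"gripper":[255,255,255]}'; python3 -c "$M"
python3 -m creep '{"translation":[[0,0,0],[0,0,0]],"yaw":[0.05,0.1],"gripper":[255,255]}'; python3 -c "$M"
```

```text
time_s: 6.38
ee_pos: [0.4406, 0.2765, 0.0884]
eef_rot: [3.132, 0.008, 3.097]
force: [-0.5, -0.9, 2.5]
grip_width: 0.0115
M [-0.39 -0.26 -0.26] q6 -1.04
time_s: 6.55
ee_pos: [0.4406, 0.2764, 0.0885]
eef_rot: [3.132, 0.008, -3.084]
force: [6.1, 0.3, -9.1]
grip_width: 0.0121
M [ 0.02 -1.59 -0.73] q6 -1.14
```

```bash
M='import h;o=h.ctrl.get_obs();print("M",o["moment"].round(2),"F",o["force"].round(1))'
python3 -m creep '{"translation":[[0,0,0],[0,0,0]],"yaw":[0.05,0.08],"gripper":[255,255]}'; python3 -c "$M"
python3 -m creep '{"translation":[[0,0,0],[0,0,0],[0,0,0],[0,0,10],[0,0,25]],"yaw":[0,0,0,0,0],"gripper":[120,120,120,120,120]}'
python3 -m creep '{"translation":[[-10,-10,40],[-20,-20,80],[-30,-30,120],[-40,-40,150],[-40,-40,150]],"yaw":[0,0,0,0,0],"gripper":[60,60,60,60,60]}'
python3 - <<'E'
from h import *
import pickle
c=cam('wrist');s=cam('side');pickle.dump((c,s),open('c2.pkl','wb'))
b=s['pixels'][330:430,240:373]
im=np.vstack([cv2.resize(c['pixels'],(400,300)),cv2.resize(b,(400,300))]); cv2.imwrite('pics/t2.png',im[:,:,::-1])
W=cloud(s); o=np.array([.523,.272]); ph=-.055
ex=np.array([np.cos(ph),np.sin(ph)]); ey=np.array([-ex[1],ex[0]])
k_=np.radians(25)
for c in(c,s):
    W=cloud(c); X=(W[...,:2]-o)@ex+.0725; Y=(W[...,:2]-o)@ey; Z=W[...,2]-.05
    up=X*np.cos(k_)+Z*np.sin(k_); n=-X*np.sin(k_)+Z*np.cos(k_)
    m=(n>.034)&(n<.042)&(abs(up)<.03)&(abs(Y)<.03)
    if m.sum()>20:
        P=np.stack([up[m],Y[m]],-1); print(m.sum(),P.mean(0),cv2.minAreaRect((P*1000).astype(np.float32)))
E
```

```text
time_s: 6.72
ee_pos: [0.4407, 0.2764, 0.0885]
eef_rot: [3.132, 0.008, -3.003]
force: [-6.0, 2.4, -0.7]
grip_width: 0.013
M [ 0.54  0.98 -0.83] F [-6.   2.4 -0.7]
time_s: 7.13
ee_pos: [0.4402, 0.2761, 0.1134]
eef_rot: [3.133, 0.006, -3.003]
force: [-1.2, -0.5, 0.7]
grip_width: 0.0435
time_s: 7.55
ee_pos: [0.4005, 0.2358, 0.2707]
eef_rot: [3.13, 0.016, -3.004]
force: [0.4, 1.3, 0.6]
grip_width: 0.0714
702 [ 0.00213269 -0.00152193] ((1.5010128021240234, -1.1489777565002441), (44.25102996826172, 12.111772537231445), 0.04285918548703194)
129 [-0.00030978 -0.00053141] ((-0.20563888549804688, -1.2784361839294434), (42.71913146972656, 12.404169082641602), 0.6188212037086487)
```

View pics/t2.png

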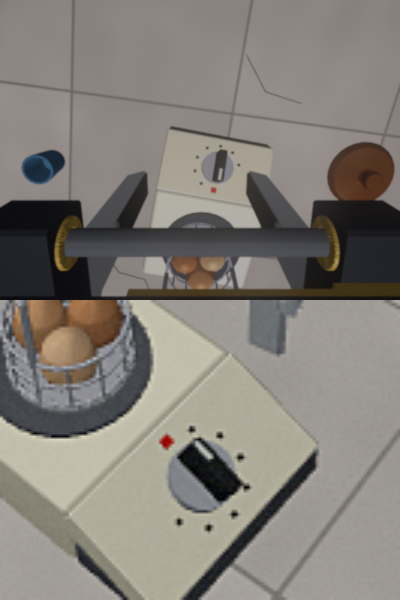

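Dial bar now lies along the uphill line (0.0° / 0.6°), pointer at the red mark: home. Now the bail yaw and bracket axis from the first clouds.

Run:
```python
from h import *
import pickle
cs=pickle.load(open('c0.pkl','rb')); c1=pickle.load(open('c1.pkl','rb')); s2=pickle.load(open('c2.pkl','rb'))[1]
g=np.array([.5775,.269])
for n,c in(('scene',cs['scene']),('side',cs['side']),('w1',c1),('side2',s2)):
    W=cloud(c); r=np.linalg.norm(W[...,:2]-g,axis=-1); S=cv2.cvtColor(c['pixels'],cv2.COLOR_RGB2HSV)[...,1]
    m=(c['depth']>0)&(r<.06)&(W[...,2]>.14)&(W[...,2]<.222)&(S<70)
    P=W[m][:,:2]-g
    if len(P)>8:
        ce=P.mean(0); e,w=np.linalg.eigh(np.cov(P.T)); w=w[:,1]; t=(P-ce)@w
        print(n,'bail',m.sum(),'c',(ce+g).round(4),'yaw',np.degrees(np.arctan2(w[1],w[0])).round(1),'sd',np.sqrt(e).round(4),'ext',t.min().round(3),t.max().round(3), 'mid',((t.min()+t.max())/2*w+ce+g).round(4))
    m=(c['depth']>0)&(r<.03)&(W[...,2]>.262)&(W[...,2]<.272); 
    if m.sum()>10: print(n,'grip top',m.sum(),W[m].mean(0).round(4),cv2.minEnclosingCircle((W[m][:,:2]*1000).astype(np.float32)))
for n in('scene','side'):
    c=cs[n]; W=cloud(c); V=c['pixels'].max(-1)
    m=(c['depth']>0)&(V<70)&(W[...,2]>.19)&(W[...,2]<.232)&(W[...,0]>.5)&(W[...,0]<.85)&(abs(W[...,1]+.185)<.06)
    P=W[m]
    pl=P[(abs(P[:,2]-.216)<.005)&(P[:,0]>.595)&(P[:,0]<.73)]; print(n,'plate',len(pl),cv2.minAreaRect((pl[:,:2]*1000).astype(np.float32)),pl[:,2].mean())
    hk=P[(P[:,0]<.59)]; hk=hk[np.argsort(hk[:,0])]
    f=np.polyfit(hk[:,0],hk[:,1],1); print(n,'hook',len(hk),'ang',np.degrees(np.arctan(f[0])).round(1),'y at .55',np.polyval(f,.55).round(4)); print((hk[::max(1,len(hk)//14)]*1000).round(0).tolist())
    m=(c['depth']>0)&(V<60)&(W[...,2]>.03)&(W[...,2]<.19)&(np.hypot(W[...,0]-.79,W[...,1]+.172)<.035); print(n,'post',m.sum(),W[m].mean(0).round(4))
    hsv=cv2.cvtColor(c['pixels'],cv2.COLOR_RGB2HSV); m=(hsv[...,0]>60)&(hsv[...,0]<95)&(hsv[...,1]>100)&(W[...,2]>.298)&(W[...,2]<.312)&(abs(W[...,0]-.68)<.06); print(n,'timer top',m.sum(),cv2.minEnclosingCircle((W[m][:,:2]*1000).astype(np.float32)))
```

```text
scene bail 124 c [0.5777 0.2688] yaw 102.8 sd [0.002 0.038] ext -0.052 0.045 mid [0.5785 0.2655]
scene grip top 58 [0.5784 0.2659 0.266 ] ((577.821044921875, 266.8218688964844), 12.860173225402832)
side bail 191 c [0.5736 0.2706] yaw 102.5 sd [0.0016 0.038 ] ext -0.055 0.042 mid [0.5751 0.2639]
side grip top 95 [0.5754 0.2645 0.2648] ((575.735595703125, 264.02862548828125), 11.985756874084473)
w1 bail 3156 c [0.5753 0.2687] yaw 102.8 sd [0.0015 0.0349] ext -0.052 0.043 mid [0.5764 0.2641]
w1 grip top 11 [0.5664 0.2678 0.2623] ((566.4552612304688, 267.26336669921875), 3.139704942703247)
side2 bail 192 c [0.5736 0.2707] yaw 102.7 sd [0.0017 0.0381] ext -0.055 0.041 mid [0.575  0.2641]
side2 grip top 96 [0.5751 0.2644 0.2648] ((574.6549682617188, 264.06134033203125), 12.69644546508789)
scene plate 417 ((663.6161499023438, -186.27279663085938), (133.78738403320312, 72.599853515625), 4.070713996887207) 0.21644884033599712
scene hook 42 ang 5.3 y at .55 -0.193
[[521.0, -196.0, 224.0], [526.0, -195.0, 219.0], [530.0, -194.0, 221.0], [532.0, -192.0, 216.0], [536.0, -191.0, 219.0], [538.0, -1
[... 270 characters left out ...]
51.6875, -681.8088989257812), 520.2999877929688)
side plate 563 ((663.126708984375, -186.37191772460938), (135.32850646972656, 74.04434967041016), 8.17611026763916) 0.21621680583731565
side hook 87 ang 2.9 y at .55 -0.1953
[[516.0, -197.0, 224.0], [522.0, -198.0, 224.0], [527.0, -197.0, 219.0], [533.0, -195.0, 208.0], [539.0, -197.0, 201.0], [544.0, -199.0, 204.0], [550.0, -199.0, 204.0], [554.0, -192.0, 204.0], [558.0, -193.0, 201.0], [564.0, -192.0, 206.0], [571.0, -193.0, 208.0], [575.0, -196.0, 205.0], [579.0, -191.0, 209.0], [583.0, -193.0, 216.0], [588.0, -191.0, 218.0]]
side post 441 [ 0.7872 -0.1729  0.1129]
side timer top 217 ((678.0966796875, -191.6214141845703), 29.06743621826172)
```

```bash
python3 -m creep '{"translation":[[0,0,25],[0,0,50],[30,5,52],[65,10,52],[100,16,52]],"yaw":[0.02,0.04,0.06,0.08,0.08],"gripper":[40,40,40,40,40]}'
python3 -m creep '{"translation":[[25,5,0],[50,9,0],[76,13,0],[76,13,0]],"yaw":[0,0,0,0],"gripper":[40,40,40,40]}'
python3 - <<'E'
from h import *
o=ctrl.get_obs(); print(o['ee_pos'],o['eef_rot'],o['force'],o['grip_width'])
p=np.array([.5765,.265,.251])-o['ee_pos']; print((p*1000).round(1), .222-np.pi-o['eef_rot'][2])
c=cam('wrist');save(c,'w2')
W=cloud(c); m=(c['depth']>0)&(abs(W[...,2]-.264)<.006)&(np.hypot(W[...,0]-.5765,W[...,1]-.265)<.03)
print(m.sum()); 
if m.sum()>10: print(W[m].mean(0),cv2.minEnclosingCircle((W[m][:,:2]*1000).astype(np.float32)))
E
```

```text
time_s: 8.07
ee_pos: [0.5016, 0.2524, 0.3162]
eef_rot: [3.132, 0.009, -2.922]
force: [-0.1, 0.6, 1.1]
grip_width: 0.0793
time_s: 8.4
ee_pos: [0.5803, 0.2655, 0.312]
eef_rot: [3.133, 0.004, -2.923]
force: [0.3, -0.0, -0.3]
grip_width: 0.0795
[0.58031035 0.26546803 0.31202673] [ 3.13277779  0.00371852 -2.92333292] [ 0.33091016 -0.01069053 -0.34948595] 0.07947718987622611
[ -3.8  -0.5 -61. ] 0.003740269609751934
1634
[0.57705734 0.26369693 0.26492717] ((577.9632568359375, 263.83349609375), 11.946066856384277)
```

```bash
python3 -m creep '{"translation":[[-2,-1,-15],[-3,-1,-30],[-3,-1,-45],[-3,-1,-60],[-3,-1,-60]],"yaw":[0,0,0,0,0],"gripper":[40,40,40,40,40]}'
python3 -m creep '{"translation":[[0,0,0],[0,0,0],[0,0,0],[0,0,0],[0,0,0]],"yaw":[0,0,0,0,0],"gripper":[255,255,255,255,255]}' 30
python3 -m creep '{"translation":[[0,0,0],[0,0,0]],"yaw":[0,0],"gripper":[255,255]}'
```

```text
time_s: 8.87
ee_pos: [0.5741, 0.2642, 0.2489]
eef_rot: [3.133, -0.002, -2.923]
force: [0.8, -0.5, -1.1]
grip_width: 0.0792
time_s: 9.28
ee_pos: [0.5743, 0.2643, 0.2496]
eef_rot: [3.133, -0.001, -2.923]
force: [0.3, -0.8, -0.4]
grip_width: 0.0492
time_s: 9.45
ee_pos: [0.5743, 0.2643, 0.25]
eef_rot: [3.133, -0.0, -2.923]
force: [-0.7, -0.3, 0.1]
grip_width: 0.0362
```

```bash
python3 -m creep '{"translation":[[3,0,0],[3,0,0],[3,0,0],[3,0,0],[3,0,0]],"yaw":[0,0,0,0,0],"gripper":[255,255,255,255,255]}'
python3 -m creep '{"translation":[[0,0,5],[0,0,12],[0,0,20],[0,0,30],[0,0,30]],"yaw":[0,0,0,0,0],"gripper":[255,255,255,255,255]}'
python3 -m creep '{"translation":[[0,0,15],[0,0,30],[0,0,45],[0,0,60],[0,0,60]],"yaw":[0,0,0,0,0],"gripper":[255,255,255,255,255]}'
```

```text
time_s: 9.87
ee_pos: [0.5775, 0.2644, 0.2501]
eef_rot: [3.133, 0.0, -2.923]
force: [0.5, 0.7, 1.9]
grip_width: 0.0234
time_s: 10.28
ee_pos: [0.5779, 0.2645, 0.2829]
eef_rot: [3.133, 0.004, -2.923]
force: [0.8, -0.4, -2.6]
grip_width: 0.0229
time_s: 10.7
ee_pos: [0.5783, 0.2647, 0.3462]
eef_rot: [3.132, 0.008, -2.923]
force: [0.4, 0.5, -2.3]
grip_width: 0.0234
```

```bash
python3 -m creep '{"translation":[[-5,-15,0],[-15,-42,0],[-26,-73,0],[-37,-105,0],[-48,-137,0]],"yaw":[0,0,0,0,0],"gripper":[255,255,255,255,255]}'
python3 -m creep '{"translation":[[-12,-33,0],[-24,-66,0],[-36,-99,0],[-48,-132,0],[-60,-165,0]],"yaw":[-0.03,-0.06,-0.09,-0.12,-0.13],"gripper":[255,255,255,255,255]}'
python3 -m creep '{"translation":[[-12,-33,0],[-24,-66,0],[-35,-99,0],[-43,-130,0],[-46,-155,0]],"yaw":[0,0,0,0,0],"gripper":[255,255,255,255,255]}'
python3 - <<'E'
from h import *
import pickle
o=ctrl.get_obs(); print(o['ee_pos'],o['eef_rot'],o['force'],o['qpos'].round(2))
c=cam('wrist');s=cam('side');pickle.dump((o,c,s,cam('scene')),open('c3.pkl','wb'))
im=np.vstack([cv2.resize(c['pixels'],(400,300)),cv2.resize(s['pixels'],(400,300))]); cv2.imwrite('pics/t3.png',im[:,:,::-1])
E
```

```text
time_s: 11.12
ee_pos: [0.5293, 0.1265, 0.3451]
eef_rot: [3.132, 0.007, -2.922]
force: [0.3, -1.5, -3.0]
grip_width: 0.0234
time_s: 11.53
ee_pos: [0.4683, -0.0398, 0.3444]
eef_rot: [3.132, 0.007, -3.054]
force: [2.1, -1.4, -3.3]
grip_width: 0.0234
time_s: 11.95
ee_pos: [0.4209, -0.1967, 0.3439]
eef_rot: [3.132, 0.007, -3.055]
force: [1.0, -0.5, -3.4]
grip_width: 0.0232
[ 0.42086679 -0.19668994  0.34386636] [ 3.13214915  0.00685074 -3.05499564] [ 1.00409889 -0.48552505 -3.35245241] [-0.52  0.04  1.55  0.01  1.55 -2.18]
```

View pics/t3.png

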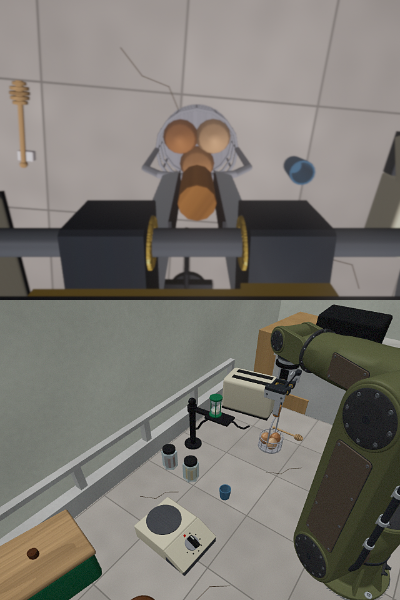

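The wrist view shows the basket held upright with bail symmetric to the fingers; side view shows it in front of the hook. Now lower, then measure the bail and hook together.

```bash
python3 -m creep '{"translation":[[0,-2,-15],[0,-5,-30],[0,-8,-45],[0,-8,-60],[0,-8,-68]],"yaw":[0,0,0,0,0],"gripper":[255,255,255,255,255]}'
cat > m.py <<'E'
from h import *
import sys
o=ctrl.get_obs(); e=o['ee_pos']; print(e.round(4),o['eef_rot'].round(3),o['force'].round(1))
ims=[]
for n in('scene','side'):
    c=cam(n); W=cloud(c); hsv=cv2.cvtColor(c['pixels'],cv2.COLOR_RGB2HSV).astype(int); S,V=hsv[...,1],hsv[...,2]; d=c['depth']>0
    r=np.hypot(W[...,0]-e[0],W[...,1]-e[1])
    m=d&(r<.06)&(W[...,2]>e[2]-.115)&(W[...,2]<e[2]-.028)&(S<70)&(V>70); P=W[m][:,:2]
    if len(P)>8:
        ce=P.mean(0); l,w=np.linalg.eigh(np.cov(P.T)); w=w[:,1]; t=(P-ce)@w
        print(n,'bail',len(P),'yaw',np.degrees(np.arctan2(w[1],w[0])).round(1),'mid',((t.min()+t.max())/2*w+ce).round(4),'ext',(t.max()-t.min()).round(3),'zmax',W[m][:,2].max().round(4))
    m=d&(V<70)&(W[...,2]>.19)&(W[...,2]<.232)&(W[...,0]>.505)&(W[...,0]<.59)&(abs(W[...,1]+.193)<.02)
    if m.sum()>8: print(n,'hook',m.sum(),'xmin',W[m][:,0].min().round(4),'y~',np.median(W[m][:,1]).round(4))
    R=c['M'][:3,:3].T; q=R@(np.array([.548,-.194,.2])-c['M'][:3,3]); u=int(c['fx']*q[0]/q[2]+c['cx']); v=int(c['fy']*q[1]/q[2]+c['cy'])
    ims.append(cv2.resize(c['pixels'][v-75:v+75,u-100:u+100],(400,300),interpolation=cv2.INTER_CUBIC))
cv2.imwrite('pics/%s.png'%sys.argv[1],np.vstack(ims)[:,:,::-1])
E
python3 m.py m1
```

```text
time_s: 12.52
ee_pos: [0.4214, -0.2029, 0.2735]
eef_rot: [3.13, 0.005, -3.056]
force: [-0.2, 0.7, -4.4]
grip_width: 0.0235
[ 0.4214 -0.2029  0.2735] [ 3.13   0.005 -3.056] [-0.2  0.7 -4.4]
scene bail 94 yaw 95.2 mid [ 0.4226 -0.2018] ext 0.102 zmax 0.2444
scene hook 44 xmin 0.5213 y~ -0.1941
side bail 135 yaw 95.3 mid [ 0.4195 -0.2019] ext 0.099 zmax 0.2444
side hook 84 xmin 0.5178 y~ -0.1954
```

View pics/m1.png

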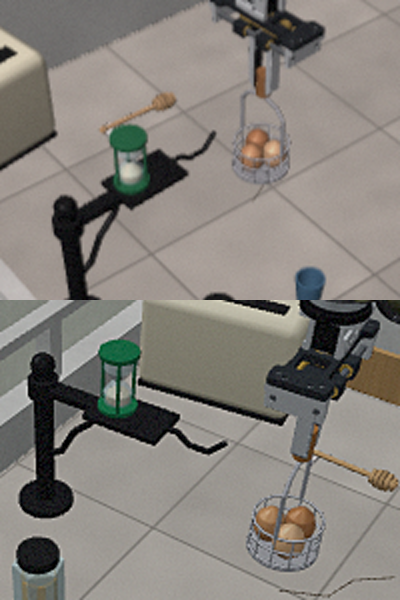

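Scene and side crops show the bail open face toward the hook, aligned (95.2°/95.3°) and clear above the tip's height. Sliding in along the hook.

```bash
python3 -m creep '{"translation":[[12,1,0],[27,2,0],[42,3,0],[57,4,0],[70,5,0]],"yaw":[0,0,0,0,0],"gripper":[255,255,255,255,255]}'
python3 -m creep '{"translation":[[14,1,0],[28,2,0],[42,3,0],[55,4,0],[60,4,0]],"yaw":[0,0,0,0,0],"gripper":[255,255,255,255,255]}'
python3 m.py m2
```

```text
time_s: 13.03
ee_pos: [0.4933, -0.1975, 0.2751]
eef_rot: [3.131, 0.006, -3.055]
force: [-0.0, -1.2, -3.3]
grip_width: 0.0233
time_s: 13.45
ee_pos: [0.5554, -0.1928, 0.2755]
eef_rot: [3.131, 0.007, -3.054]
force: [-1.0, 0.4, -3.5]
grip_width: 0.0237
[ 0.5554 -0.1928  0.2755] [ 3.131  0.007 -3.054] [-1.   0.4 -3.5]
scene bail 131 yaw 99.2 mid [ 0.5593 -0.1912] ext 0.1 zmax 0.2462
scene hook 37 xmin 0.5234 y~ -0.1933
side bail 141 yaw 95.1 mid [ 0.5537 -0.1925] ext 0.098 zmax 0.2473
side hook 76 xmin 0.518 y~ -0.1948
```

View pics/m2.png

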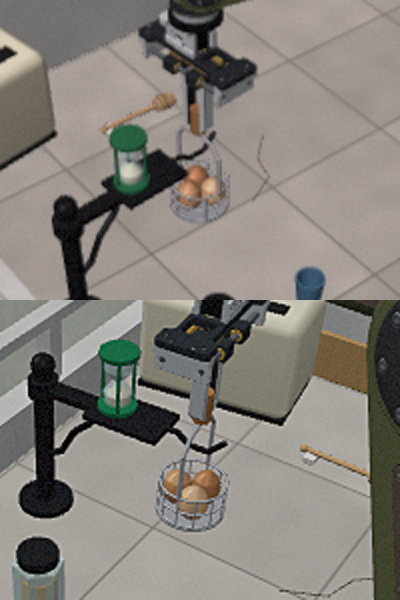

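Both crops show the hook passing through the bail, wire above the valley. Lowering.

```bash
python3 -m creep '{"translation":[[-2,-1,-8],[-2,-1,-16],[-2,-1,-24],[-2,-1,-30],[-2,-1,-30]],"yaw":[0,0,0,0,0],"gripper":[255,255,255,255,255]}'
python3 -m creep '{"translation":[[0,0,-2],[0,0,-4],[0,0,-4]],"yaw":[0,0,0],"gripper":[255,255,255]}'
python3 -m creep '{"translation":[[0,0,-1],[0,0,-2],[0,0,-2]],"yaw":[0,0,0],"gripper":[255,255,255]}'
```

```text
time_s: 13.97
ee_pos: [0.5515, -0.194, 0.2434]
eef_rot: [3.129, 0.004, -3.055]
force: [-0.2, 0.0, -4.3]
grip_width: 0.0234
time_s: 14.22
ee_pos: [0.5514, -0.194, 0.2391]
eef_rot: [3.129, 0.004, -3.055]
force: [-0.0, 0.1, -4.8]
grip_width: 0.0236
time_s: 14.47
ee_pos: [0.5517, -0.1941, 0.2383]
eef_rot: [3.13, 0.005, -3.055]
force: [-2.0, 1.0, 4.6]
grip_width: 0.0237
```

Contact at the predicted height (0.238, force now upward). Release.

```bash
python3 -m creep '{"translation":[[0,0,0],[0,0,0],[0,0,0],[0,0,0],[0,0,0]],"yaw":[0,0,0,0,0],"gripper":[200,170,140,110,100]}'
python3 -m creep '{"translation":[[0,0,0],[0,0,0],[0,0,0],[0,0,0],[0,0,0]],"yaw":[0,0,0,0,0],"gripper":[100,100,100,100,100]}'
python3 m.py m3
```

```text
time_s: 14.88
ee_pos: [0.5517, -0.1941, 0.2383]
eef_rot: [3.13, 0.006, -3.055]
force: [-0.2, 0.5, -0.4]
grip_width: 0.0467
time_s: 15.3
ee_pos: [0.5517, -0.1941, 0.2383]
eef_rot: [3.13, 0.005, -3.055]
force: [0.6, 0.3, 0.2]
grip_width: 0.0574
[ 0.5517 -0.1941  0.2383] [ 3.13   0.005 -3.055] [0.6 0.3 0.2]
scene bail 84 yaw 96.7 mid [ 0.5536 -0.1931] ext 0.097 zmax 0.2091
scene hook 18 xmin 0.5602 y~ -0.1915
side bail 115 yaw 96.3 mid [ 0.5519 -0.1951] ext 0.097 zmax 0.2095
side hook 56 xmin 0.518 y~ -0.1948
```

View pics/m3.png

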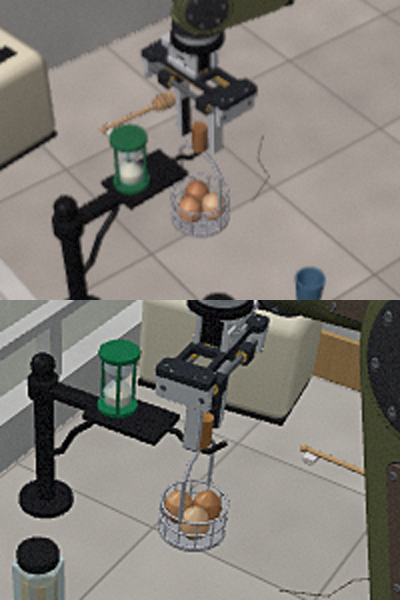

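The basket hangs on the hook with the fingers clear. Rise straight up, back off, let it settle and check.

```bash
python3 -m creep '{"translation":[[0,0,8],[0,0,18],[0,0,30],[0,0,45],[0,0,60]],"yaw":[0,0,0,0,0],"gripper":[100,100,100,100,100]}'
python3 -m creep '{"translation":[[0,0,25],[0,0,50],[-25,0,55],[-55,0,55],[-90,0,55]],"yaw":[0,0,0,0,0],"gripper":[100,100,100,100,100]}'
python3 -m creep '{"translation":[[-35,0,0],[-65,0,0],[-80,0,0],[-80,0,0],[-80,0,0]],"yaw":[0,0,0,0,0],"gripper":[100,100,100,100,100]}'
cat > f.py <<'E'
from h import *
import sys
c=cam('side'); W=cloud(c); s=cam('scene'); 
for n,c in(('side',c),('scene',s)):
    W=cloud(c); hsv=cv2.cvtColor(c['pixels'],cv2.COLOR_RGB2HSV).astype(int); r=np.hypot(W[...,0]-.552,W[...,1]+.194)
    m=(c['depth']>0)&(r<.04)&(W[...,2]>.214)&(W[...,2]<.27)&(hsv[...,1]>110)&(hsv[...,0]<22); print(n,'wood',m.sum(),np.median(W[m],0).round(4),W[m].max(0).round(4))
    m=(c['depth']>0)&(r<.06)&(W[...,2]>.06)&(W[...,2]<.13); print(n,'basket',m.sum(),W[m].mean(0).round(4),W[m][:,2].min().round(4),W[m][:,0].min().round(4),W[m][:,0].max().round(4))
    cv2.imwrite('pics/%s_%s.png'%(sys.argv[1],n),c['pixels'][:,:,::-1])
E
python3 f.py e1
python3 -m creep '{"translation":[[0,0,0],[0,0,0],[0,0,0],[0,0,0],[0,0,0]],"yaw":[0,0,0,0,0],"gripper":[100,100,100,100,100]}'
python3 f.py e2
python3 - <<'E'
import cv2,numpy as np
f=lambda n:cv2.resize(cv2.imread('pics/'+n),(400,300)); c=lambda n,u,v:cv2.resize(cv2.imread('pics/'+n)[v-75:v+75,u-100:u+100],(400,300))
cv2.imwrite('pics/fin.png',np.vstack([np.hstack([f('e2_scene.png'),f('e2_side.png')]),np.hstack([c('e2_scene.png',310,195),c('e2_side.png',390,215)])]))
E
```

```text
time_s: 15.82
ee_pos: [0.5517, -0.1941, 0.3001]
eef_rot: [3.131, 0.006, -3.055]
force: [0.2, -0.2, -0.2]
grip_width: 0.0573
time_s: 16.23
ee_pos: [0.4611, -0.1939, 0.356]
eef_rot: [3.131, 0.007, -3.054]
force: [-0.6, -0.3, 0.3]
grip_width: 0.057
time_s: 16.65
ee_pos: [0.3811, -0.194, 0.3574]
eef_rot: [3.133, 0.009, -3.055]
force: [0.4, -0.4, -0.5]
grip_width: 0.0571
side wood 149 [ 0.5471 -0.1868  0.2405] [ 0.5614 -0.1792  0.2565]
side basket 933 [ 0.5441 -0.1862  0.0941] 0.0612 0.5035 0.5966
scene wood 95 [ 0.5574 -0.1871  0.2401] [ 0.5666 -0.1788  0.2586]
scene basket 661 [ 0.5613 -0.1863  0.0954] 0.0605 0.5064 0.6003
time_s: 17.17
ee_pos: [0.382, -0.1939, 0.3563]
eef_rot: [3.131, 0.007, -3.054]
force: [0.2, -0.2, -0.4]
grip_width: 0.0573
side wood 152 [ 0.5476 -0.1872  0.2417] [ 0.5616 -0.1799  0.2577]
side basket 938 [ 0.5442 -0.1867  0.0944] 0.0601 0.5033 0.596
scene wood 89 [ 0.5572 -0.1857  0.2413] [ 0.5661 -0.1773  0.2592]
scene basket 666 [ 0.5608 -0.186   0.0958] 0.061 0.5075 0.6017
```

View pics/fin.png

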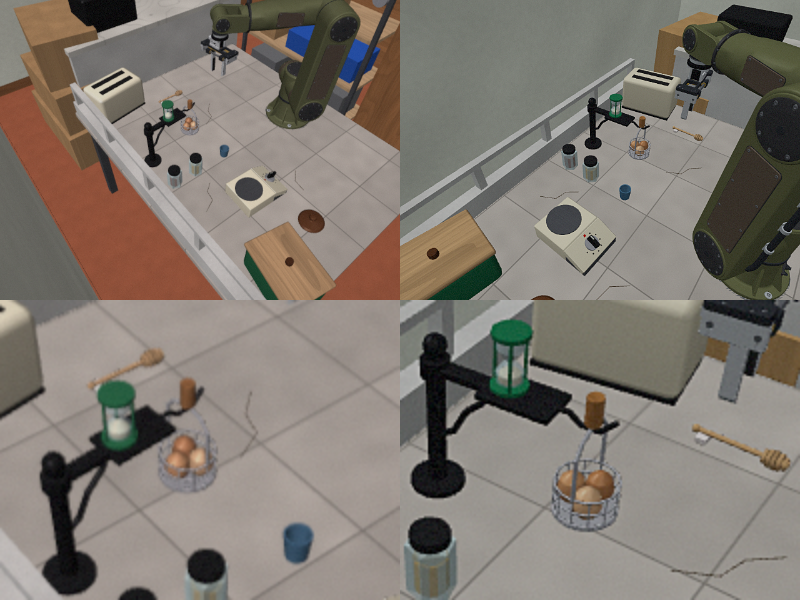

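The basket hangs upright and still (positions 0.5 s apart agree within about 1 to 2 mm), and the bystanders look undisturbed. One more second to settle, then hand in.

```bash
for i in 1 2 3; do python3 -m creep '{"translation":[[0,0,0],[0,0,0],[0,0,0],[0,0,0],[0,0,0]],"yaw":[0,0,0,0,0],"gripper":[100,100,100,100,100]}' >/dev/null; done
python3 f.py e3
python3 -c "
from h import *
print(ctrl.get_obs()['time_s'],ctrl.hand_in())"
```

```text
side wood 155 [ 0.5471 -0.1868  0.2399] [ 0.5608 -0.1791  0.2565]
side basket 933 [ 0.544  -0.1862  0.0943] 0.0607 0.5029 0.5955
scene wood 90 [ 0.5578 -0.1861  0.2409] [ 0.5657 -0.1762  0.2587]
scene basket 659 [ 0.5611 -0.1863  0.0957] 0.06 0.5064 0.5989
the job is handed in; nothing more can be done
18.6167 None
```

The dial is home against its off stop, and the basket hangs still on the bracket's hook. I handed the job in at 18.6 s.

- **Dial:** I turned it anticlockwise from about 2.62 rad with the basket still on its plate, until the moment about the vertical reached 0.8 N m. Afterwards the bar lay within 0.6° of the uphill line, with the pointer at the red mark. It was not measured again after that, but it looks the same in the last pictures.
- **Basket:** I lifted it by the wooden grip, slid it over the hook from the front, lowered it until it touched at the expected height, and released it. It stayed upright throughout.
- **Last checks:** Depth readings over the final two seconds repeat to within about 3 mm, which I take as camera noise, with the underside about 60 mm above the sill. The gripper was about 170 mm away, touching nothing.
- **Where checks disagreed:** The two cameras differ by about 10 mm in the hanging basket's x, because each sees a different side of it.
- **Bystanders:** By eye, the timer, jars, crock lid, dipper and egg cup stand where they were. I did not measure their positions.

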